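# Find the unlocked used-tip bin and push its flap open

### The arm

A 7-joint arm with a two-finger parallel gripper is mounted at the origin on the work surface. World frame = base frame: x ahead of the robot, y to its left, z up, the work surface at z = 0. Lengths are in m, angles in rad, forces in N, time in s.
With the tool pointing down it reaches from about 0.425 to 0.875 m from the base axis. Payload 9.9 kg.
Tool frame: the origin (TCP) lies midway between the tips of the shut fingers; the grasp point (between the pads) lies 19 mm behind it (robot.hold_point_z is the distance from the TCP to the grasp point, in m); z points along the fingers, y is the line along which they close (so a half turn about z gives the same grasp; the last joint's range is limited). The gripper opens to 85 mm and grips with 20 to 120 N. Pads are 22 mm wide; open, the fingers measure 114 mm over their backs; the gripper's body (76 mm by 85 mm) begins 54 mm behind the grasp point. The pads swing forward as they close: fully open they stand 13 mm farther back than shut.
Start: joints at [1.241, 0.576, 0.025, 1.437, -0.015, 1.129, -0.057], TCP at [0.164, -0.655, 0.231] pointing down, gripper open.
Joint ranges: [-2.76, 2.76], [-0.34, 2.15], [-1.52, 1.57], [0.19, 2.46], [-1.09, 4.23], [0.17, 1.99], [-2.82, 2.82]. Speed limits (rad/s): [2.22, 2.22, 3.01, 3.01, 3.14, 3.14, 3.14].

### API

Orientations are given as a rotation vector (axis times angle).
In Python, from cell import status, viewer, workorder, robot gives the robot as it stands.
- The arm moves only by the tool carry_out, never from a script. Its argument "commands" is a list of rows, each an object of numbers: "x", "y", "z": the shift along the tool's x, y, z in m; "spin": the turn about the tool's z in rad. A call has 1 to 10 rows; each row shifts and turns the commanded pose from where the row before left it, along the tool's axes as they then stand; what a row does not reach is not made up. A row lasts 1/10 s, in which the tool goes at most 50 mm and 8.59 degrees, less where a joint would pass 70% of its speed; a pose out of reach is approached as far as the arm can. A call is refused whole if a number of a shift passes 0.05 or a number of a turn 0.15, either way. A call with a gripper value outside its range is refused whole. "grip" is the opening, from 0 (shut) to 1 (fully open), set as the call begins (left out, the last holds). The fingers move at their own pace and stop on an object; "force" is the grip in N (left out, the last holds). Time passes only in rows, so rows that do not move let the fingers close. It gives the time, the measured TCP pose, the force, the opening and the grip force at its end, in the units of the state.
- status.observe(): the state, without advancing time (a new reading comes with each control period).
- viewer.get_image(name): name is "side" or "top" or "wrist"; returns a dict with "img" (420x560x3 uint8, red, green, blue), "z_map" (420x560 float32, m along the optical axis (not along the pixel's ray), 0 where there is no reading), "fx", "fy", "cx", "cy" (pixels), "R" (3x3) and "t" (3): a world point X has camera coordinates R X + t. Camera axes: x right, y down, z forward; pixel columns grow to the right and rows downward; lengths in m; the calibration is good to about 2 mm. A picture is of the moment at which its call begins.
- workorder.close_job(): hands the job in; it is judged then, once.
Trained networks look in a picture, given as the dict that the camera call returned (one of the last four; its "shot" number tells which), for a name from the list of things; names that differ only in an ending like _2 or _b are one class to them, and where a whole thing is asked for, a point or a joint stands for the part that bears it (a point fixed in the world has none). Each returns a list of dicts, best first, with "confidence" (0 to 1); they miss things now and then, are a little off and sometimes report something else, mostly with a low value. They report only what shows in the picture. A call takes as long as a camera call. They do not tell look-alikes from the thing itself.
- viewer.find_in(query, picture): "position" ([column, row] in pixels, amid what is visible of it).
- viewer.masks_of(query, picture): "pixels" (420x560 bool, what is visible of it) and "position" ([column, row] in pixels, amid what is visible of it).
The state is a dict: "t": time; "joint_positions": joint angles; "joint_vel": joint speeds; "joint_efforts": joint torques, N m; "tool_pos": TCP position; "orientation": TCP orientation; "force": force on the tool from outside, world axes, zero at the start; "torque": the same for the moment, N m; "opening": opening from 0.0 (shut) to 1.0 (fully open); "grip_force": force on a finger pad.
Only numpy, scipy, OpenCV 4.12 (cv2) and the standard library are available. Lean on these libraries where they do the work, as an engineer would, in place of code of your own. Each camera call takes 0.05 s, during which the arm holds its last target. There are 200 camera calls.

### The job

Four identical used-tip bins stand on the lab bench; three flaps are locked from below and one is not. With your fingertips press the front part of each flap gently, one bin after another, until you find the one that rocks, then push that flap well open, down into its bin, so that used tips can be dropped in, and leave it open. Do not force a flap that stays put, and leave everything else on the bench where it stands.

Things in the scene. Friction and masses are not known exactly. Their poses are not given: they have to be found in the camera images.
- bin_1: the rightmost (robot's view, +y left) of four identical white used-tip bins fixed to the bench in a loose row: 120 x 104 mm, 85 mm high. Origin: centre of its underside, on the bench; x along the 120 mm depth, -x is its front (robot) side, z up. Walls 5 mm, well 80 mm deep. Top: a grey flap 88 mm along x, 90 mm wide, 4 mm thick, upper face at z = 85 mm, and behind it a fixed white deck 18 mm deep
- bin_2: second from the right (robot's view, +y left) of four identical white used-tip bins fixed to the bench in a loose row, all as bin_1. In each bin the flap rocks on a pin along y at x = +16 mm, z = 83 mm: its front part reaches to x = -54 mm and goes down into the bin, its short rear lip reaches to x = +34 mm and rises. Two fine ribs mark the front part; small screw ears stick out at the bin's foot, front and back
- bin_3: second from the left (robot's view, +y left) of four identical white used-tip bins fixed to the bench in a loose row, all as bin_1 and bin_2. Under three of the four flaps an unseen lock post, standing under the front part, stops the flap: after about 2 mm of play its front edge meets a stiff spring (about 3 N per mm), and stops dead 5 mm further down. Which flap is unlocked differs each time
- bin_4: the leftmost (robot's view, +y left) of four identical white used-tip bins fixed to the bench in a loose row, all as bin_1 to bin_3. The unlocked flap gives way under about 1 to 5 N on its front part (more when pushed fast or near the pin); its stiff hinge has no spring, so it stays at whatever angle it is left
- flap_1 (a joint): angle of the flap of bin_1, rad: 0 level (shut), growing as its front part goes down, 1.2 fully open against its stop; a locked one gives at most about 0.12 when pressed hard, about 0.06 at 5 N, and springs nearly back
- flap_2 (a joint): angle of the flap of bin_2, rad: 0 level (shut), growing as its front part goes down, 1.2 fully open against its stop; a locked one gives at most about 0.12 when pressed hard, about 0.06 at 5 N, and springs nearly back
- flap_3 (a joint): angle of the flap of bin_3, rad: 0 level (shut), growing as its front part goes down, 1.2 fully open against its stop; a locked one gives at most about 0.12 when pressed hard, about 0.06 at 5 N, and springs nearly back
- flap_4 (a joint): angle of the flap of bin_4, rad: 0 level (shut), growing as its front part goes down, 1.2 fully open against its stop; a locked one gives at most about 0.12 when pressed hard, about 0.06 at 5 N, and springs nearly back
- cap: loose blue screw cap lying on the bench between bin_1 and bin_2, 28 mm across, 14 mm high; origin at the centre of its underside; not part of the job
- vial_a: small capped glass vial standing between bin_2 and bin_3, 25 mm across, 58 mm high; origin at the centre of its underside; not part of the job
- vial_b: the same kind of vial standing between bin_3 and bin_4; not part of the job
- bottle_a: reagent bottle with blue cap standing behind the bins, 70 mm across, 150 mm high; origin at the centre of its underside; not part of the job
- bottle_b: smaller reagent bottle behind the bins, 56 mm across, 120 mm high; origin at the centre of its underside; not part of the job
- tube_rack: white rack of blue-capped tubes behind the bins, 80 x 200 mm, 115 mm high with its tubes; origin at the centre of its underside; not part of the job
- tip_box: white box with pink lid in front of the bins, 87 x 122 mm, 70 mm high; origin at the centre of its underside; not part of the job
Mind the look-alikes: they are no part of the job. What is shaped like the bin_4 but purple is not meant.

How it is judged:
On the way, in this order (a step that is already met when the one before it is completed fails the run):
1. the unlocked flap gives under a fingertip (((value of joint flap_1 above 0.2 rad and contact force between the fingers and bin_1 above 0.2 N) or (value of joint flap_2 above 0.2 rad and contact force between the fingers and bin_2 above 0.2 N) or (value of joint flap_3 above 0.2 rad and contact force between the fingers and bin_3 above 0.2 N) or (value of joint flap_4 above 0.2 rad and contact force between the fingers and bin_4 above 0.2 N))).
2. the unlocked flap is pushed well open (value of joint any of flap_1, flap_2, flap_3, flap_4 above 0.75 rad), for 0.1 s.
At the end, for the whole second after the job is handed in: The unlocked flap stays open by more than 0.75 rad (43 degrees) of its 1.2 rad, at rest, and the other three are still shut (under 0.17 rad) (((value of joint flap_1 above 0.75 rad and velocity of joint flap_1 between -0.05 and 0.05 rad/s and value of joint each of flap_2, flap_3, flap_4 below 0.17 rad) or (value of joint flap_2 above 0.75 rad and velocity of joint flap_2 between -0.05 and 0.05 rad/s and value of joint each of flap_1, flap_3, flap_4 below 0.17 rad) or (value of joint flap_3 above 0.75 rad and velocity of joint flap_3 between -0.05 and 0.05 rad/s and value of joint each of flap_1, flap_2, flap_4 below 0.17 rad) or (value of joint flap_4 above 0.75 rad and velocity of joint flap_4 between -0.05 and 0.05 rad/s and value of joint each of flap_1, flap_2, flap_3 below 0.17 rad))); the robot touches nothing.
It fails at once if a flap that stays shut is forced: a bin pressed with more than 60 N while its flap stays shut ((contact force between the fingers and bin_1 above 60 N and value of joint flap_1 below 0.17 rad) or (contact force between the arm and bin_1 above 60 N and value of joint flap_1 below 0.17 rad) or (contact force between the fingers and bin_2 above 60 N and value of joint flap_2 below 0.17 rad) or (contact force between the arm and bin_2 above 60 N and value of joint flap_2 below 0.17 rad) or (contact force between the fingers and bin_3 above 60 N and value of joint flap_3 below 0.17 rad) or (contact force between the arm and bin_3 above 60 N and value of joint flap_3 below 0.17 rad) or (contact force between the fingers and bin_4 above 60 N and value of joint flap_4 below 0.17 rad) or (contact force between the arm and bin_4 above 60 N and value of joint flap_4 below 0.17 rad)).
It fails at once if another thing on the bench is picked up, knocked over or moved by more than 30 mm (distance of any of cap, vial_a, vial_b, bottle_a, bottle_b, tube_rack, tip_box from where it was at the start of the episode above 0.03 m or angle between any of cap, vial_a, vial_b, bottle_a, bottle_b, tube_rack, tip_box's own z axis and vertical above 0.5 rad).
It also fails if it takes over 58 s, if anything falls off the work surface, if the arm or the gripper's body presses on something with over 40 N, if the wrist force passes 120 N, or if a joint passes its speed limit or range.

## Working session

There is one attempt and no reset: what is moved stays moved. The work goes in short steps, Python scripts to look and compute and a tool call to move; the robot and the scene stay as the last step left them, time stands still between calls to the robot, and variables do not carry over. Pictures are saved under pics/ and viewed, at most 10 in all, crops included, and the job is handed in when it is done.

Besides the shell and the picture viewer there is one more tool, called after ">>>" as name([rows], argument=value, ...), one row to a line, values as JSON. carry_out: Moves the arm, as the interface text tells. Its arguments: {"type":"object","properties":{"commands":{"type":"array"},"grip":{"type":"number"},"force":{"type":"number"}},"required":["commands"]}

```bash
mkdir -p pics
cat > h.py <<'E'
import numpy as np,cv2
from cell import status,viewer,workorder,robot
def world(p,m):
    v,u=np.nonzero(m&(p['z_map']>0)); z=p['z_map'][v,u]
    c=np.stack([(u-p['cx'])/p['fx']*z,(v-p['cy'])/p['fy']*z,z],1)
    return (c-p['t'])@np.array(p['R'])
E
python3 - <<'E'
from h import *
for n in ['top','side']:
    p=viewer.get_image(n); cv2.imwrite(f'pics/{n}0.png',p['img'][:,:,::-1])
    for q in ['bin_1','tip_box','vial_a','tube_rack','bottle_a','flap_1']:
        for d in viewer.masks_of(q,p):
            w=world(p,d['pixels'])
            print(n,q,round(d['confidence'],2),np.round(d['position']),*(np.round(np.percentile(w,[2,50,98],axis=0),3).tolist() if len(w) else []))
s=status.observe();print(s)
E
```

```text
top bin_1 0.91 [108. 265.] [0.329, 0.434, 0.005] [0.387, 0.474, 0.085] [0.446, 0.536, 0.089]
top bin_1 0.89 [268. 229.] [0.421, 0.049, 0.006] [0.479, 0.098, 0.086] [0.537, 0.146, 0.089]
top bin_1 0.76 [435. 232.] [0.42, -0.373, 0.005] [0.48, -0.31, 0.085] [0.541, -0.264, 0.089]
top bin_1 0.75 [347. 185.] [0.536, -0.151, 0.005] [0.592, -0.098, 0.085] [0.656, -0.047, 0.089]
top bin_1 0.72 [179. 229.] [0.418, 0.257, 0.005] [0.478, 0.308, 0.085] [0.539, 0.367, 0.089]
top bin_1 0.68 [112. 183.] [0.527, 0.426, 0.004] [0.588, 0.475, 0.084] [0.656, 0.541, 0.088]
top tip_box 0.82 [186. 303.] [0.253, 0.234, 0.011] [0.298, 0.291, 0.07] [0.342, 0.353, 0.074]
top vial_a 0.64 [265. 229.] [0.421, 0.049, 0.006] [0.479, 0.098, 0.086] [0.538, 0.148, 0.089]
top vial_a 0.54 [308. 208.] [0.527, -0.011, 0.021] [0.536, 0.001, 0.058] [0.548, 0.012, 0.061]
top vial_a 0.47 [226. 235.] [0.449, 0.199, -0.002] [0.46, 0.209, 0.057] [0.476, 0.23, 0.061]
top tube_rack 0.71 [286. 121.] [0.724, -0.049, -0.001] [0.751, 0.052, 0.064] [0.82, 0.146, 0.112]
top tube_rack 0.45 [443. 235.] [0.429, -0.368, 0.082] [0.472, -0.
[... 2707 characters left out ...]
7, 'joint_positions': array([ 1.24118361,  0.5756925 ,  0.02490545,  1.43712454, -0.01497772,
        1.12895241, -0.05649526]), 'joint_vel': array([ 0.00093524,  0.00044693,  0.00199356, -0.0003159 ,  0.00055356,
        0.00068938, -0.00121515]), 'joint_efforts': array([-1.18088585e-03, -7.65290523e+01,  2.24794932e+00, -2.86248779e+01,
        1.53170357e-02,  2.80675013e-03, -9.49093646e-06]), 'tool_pos': array([ 0.16425552, -0.65471815,  0.23128534]), 'orientation': array([ 3.11788122e+00,  3.85160630e-01, -2.64805643e-05]), 'force': array([-0.53393824,  0.43543507, -0.89095688]), 'torque': array([-0.01776527,  0.0063323 , -0.03912755]), 'grip_force': 0.0, 'opening': 0.9981925647471115}
```

View pics/top0.png

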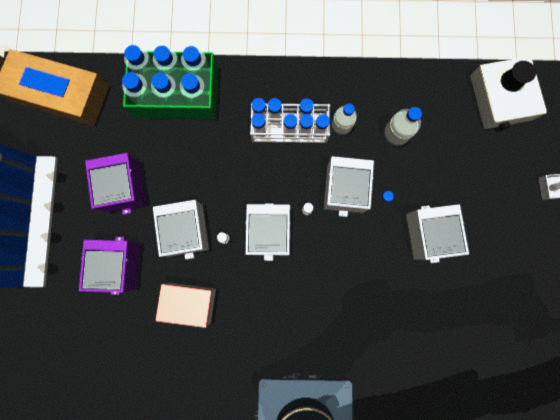

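View pics/side0.png

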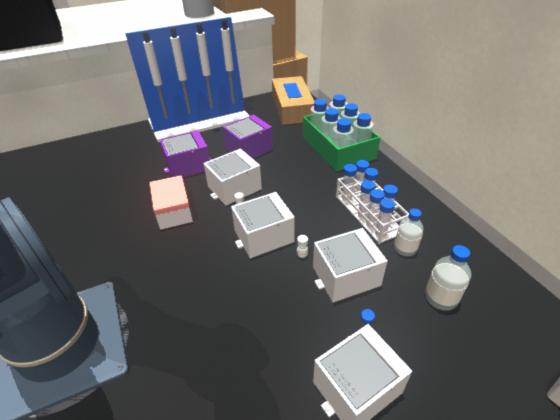

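```bash
cat >> h.py <<'E'
def rel(target):
    from scipy.spatial.transform import Rotation as R
    s=status.observe(); r=R.from_rotvec(s['orientation']).as_matrix()
    return np.round(r.T@(np.array(target)-s['tool_pos']),4)
E
python3 - <<'E'
from h import *
p=viewer.get_image('top')
for d in viewer.masks_of('flap_1',p):
    w=world(p,d['pixels']); w=w[(w[:,2]>.078)]
    if np.median(w[:,1])>.4: continue
    (cx,cy),(a,b),an=cv2.minAreaRect(w[:,:2].astype(np.float32)); th=(an+45)%90-45
    c=np.array([cx,cy]); t=np.radians(th); pr=c-.019*np.array([np.cos(t),np.sin(t)])
    print(c.round(3),round(a,3),round(b,3),round(th,1),'press',pr.round(3),'rel@.13',rel([*pr,.13]))
E
```

```text
[0.471 0.098] 0.087 0.094 1.1 press [0.452 0.097] rel@.13 [ 0.4617 -0.6596  0.1013]
[ 0.472 -0.323] 0.087 0.091 9.4 press [ 0.453 -0.326] rel@.13 [ 0.36   -0.2481  0.1013]
[ 0.589 -0.101] 0.09 0.089 -4.9 press [ 0.57  -0.099] rel@.13 [ 0.5288 -0.4403  0.1013]
[0.471 0.313] 0.089 0.091 10.7 press [0.452 0.309] rel@.13 [ 0.5136 -0.8651  0.1013]
```

>>> carry_out([
  {"x": 0.036,"y": -0.025,"z": 0.01},
  {"x": 0.036,"y": -0.025,"z": 0.01},
  {"x": 0.036,"y": -0.025,"z": 0.01},
  {"x": 0.036,"y": -0.025,"z": 0.01},
  {"x": 0.036,"y": -0.025,"z": 0.01},
  {"x": 0.036,"y": -0.025,"z": 0.01},
  {"x": 0.036,"y": -0.025,"z": 0.01},
  {"x": 0.036,"y": -0.025,"z": 0.01},
  {"x": 0.036,"y": -0.024,"z": 0.01},
  {"x": 0.036,"y": -0.024,"z": 0.01},
], grip=0)

```text
invalid input
```

>>> carry_out([
  {"z": 0.0},
  {"z": 0.0},
  {"z": 0.0},
])

```text
invalid input
```

```bash
python3 -c "
from h import *
s=status.observe();print(s['tool_pos'],s['orientation'],s['force'],s['opening'],s['t'],rel([.453,-.326,.09]))"
```

```text
[ 0.16429149 -0.6547108   0.2313164 ] [3.11786833e+00 3.85255840e-01 6.48948046e-05] [-0.42710435  0.29373192  0.54626516] 0.9985065759086283 0.8 [ 0.36   -0.2486  0.1413]
```

>>> carry_out([
  {"x": 0.036,"y": -0.025,"z": 0.01,"spin": 0},
  {"x": 0.036,"y": -0.025,"z": 0.01,"spin": 0},
  {"x": 0.036,"y": -0.025,"z": 0.01,"spin": 0},
  {"x": 0.036,"y": -0.025,"z": 0.01,"spin": 0},
  {"x": 0.036,"y": -0.025,"z": 0.01,"spin": 0},
  {"x": 0.036,"y": -0.025,"z": 0.01,"spin": 0},
  {"x": 0.036,"y": -0.025,"z": 0.01,"spin": 0},
  {"x": 0.036,"y": -0.025,"z": 0.01,"spin": 0},
  {"x": 0.036,"y": -0.024,"z": 0.01,"spin": 0},
  {"x": 0.036,"y": -0.024,"z": 0.01,"spin": 0},
], grip=0)

```text
t: 1.8
tool_pos: [0.4543, -0.3253, 0.1312]
orientation: [3.117, 0.385, 0.001]
force: [0.5, -0.6, 0.1]
opening: 0.001
grip_force: 0.0
```

>>> carry_out([
  {"x": 0,"y": 0,"z": 0.013,"spin": 0},
  {"x": 0,"y": 0,"z": 0.013,"spin": 0},
  {"x": 0,"y": 0,"z": 0.012,"spin": 0},
  {"x": 0,"y": 0,"z": 0.002,"spin": 0},
  {"x": 0,"y": 0,"z": 0,"spin": 0},
])

```text
t: 2.3
tool_pos: [0.4528, -0.3268, 0.0911]
orientation: [-3.118, -0.384, 0.001]
force: [0.4, 1.0, 0.2]
opening: 0.0
grip_force: 0.0
```

>>> carry_out([
  {"x": 0,"y": 0,"z": 0.002,"spin": 0},
  {"x": 0,"y": 0,"z": 0.002,"spin": 0},
  {"x": 0,"y": 0,"z": 0.001,"spin": 0},
  {"x": 0,"y": 0,"z": 0,"spin": 0},
])

```text
t: 2.7
tool_pos: [0.4531, -0.3266, 0.0864]
orientation: [3.118, 0.385, 0.0]
force: [-0.3, -0.8, -0.3]
opening: -0.001
grip_force: 0.0
```

>>> carry_out([
  {"x": 0,"y": 0,"z": 0.001,"spin": 0},
  {"x": 0,"y": 0,"z": 0.001,"spin": 0},
  {"x": 0,"y": 0,"z": 0,"spin": 0},
])

```text
t: 3.0
tool_pos: [0.4532, -0.3266, 0.0843]
orientation: [3.118, 0.385, 0.0]
force: [0.6, 0.2, 0.8]
opening: -0.001
grip_force: 0.1
```

>>> carry_out([
  {"x": 0,"y": 0,"z": 0.001,"spin": 0},
  {"x": 0,"y": 0,"z": 0.001,"spin": 0},
  {"x": 0,"y": 0,"z": 0,"spin": 0},
])

```text
t: 3.3
tool_pos: [0.4532, -0.3267, 0.0828]
orientation: [3.118, 0.385, 0.001]
force: [-1.4, 1.1, 7.9]
opening: -0.0
grip_force: 3.8
```

>>> carry_out([
  {"x": 0,"y": 0,"z": 0.001,"spin": 0},
  {"x": 0,"y": 0,"z": 0,"spin": 0},
])

```text
t: 3.5
tool_pos: [0.4531, -0.3267, 0.0821]
orientation: [3.118, 0.385, 0.001]
force: [-1.8, 1.6, 11.3]
opening: -0.001
grip_force: 5.9
```

>>> carry_out([
  {"x": 0,"y": 0,"z": 0.001,"spin": 0},
  {"x": 0,"y": 0,"z": 0.001,"spin": 0},
  {"x": 0,"y": 0,"z": 0,"spin": 0},
])

```text
t: 3.8
tool_pos: [0.4532, -0.3268, 0.0807]
orientation: [3.117, 0.385, 0.001]
force: [-5.5, 2.5, 19.5]
opening: 0.001
grip_force: 10.1
```

>>> carry_out([
  {"x": 0,"y": 0,"z": -0.02,"spin": 0},
  {"x": 0.0,"y": 0,"z": -0.022,"spin": 0},
  {"x": 0.028,"y": -0.032,"z": 0,"spin": 0},
  {"x": 0.028,"y": -0.032,"z": 0,"spin": 0},
  {"x": 0.028,"y": -0.032,"z": 0,"spin": 0},
  {"x": 0.028,"y": -0.032,"z": 0,"spin": 0},
  {"x": 0.028,"y": -0.032,"z": 0,"spin": 0},
  {"x": 0.028,"y": -0.032,"z": 0,"spin": 0},
  {"x": 0,"y": 0,"z": 0.015,"spin": 0},
  {"x": 0,"y": 0,"z": 0.015,"spin": 0},
])

```text
t: 4.8
tool_pos: [0.5703, -0.0973, 0.091]
orientation: [-3.117, -0.391, -0.002]
force: [-0.2, -0.1, 0.9]
opening: 0.001
grip_force: 0.0
```

>>> carry_out([
  {"x": 0,"y": 0,"z": 0.004,"spin": 0},
  {"x": 0,"y": 0,"z": 0,"spin": 0},
])

```text
t: 5.0
tool_pos: [0.5688, -0.0996, 0.0868]
orientation: [-3.118, -0.385, 0.002]
force: [0.0, -0.0, -0.5]
opening: 0.001
grip_force: 0.0
```

>>> carry_out([
  {"x": 0,"y": 0,"z": 0.002,"spin": 0},
  {"x": 0,"y": 0,"z": 0.001,"spin": 0},
  {"x": 0,"y": 0,"z": 0.001,"spin": 0},
  {"x": 0,"y": 0,"z": 0,"spin": 0},
])

```text
t: 5.4
tool_pos: [0.5696, -0.0998, 0.0838]
orientation: [3.118, 0.384, 0.001]
force: [0.4, -0.8, 2.4]
opening: 0.002
grip_force: 1.4
```

>>> carry_out([
  {"x": 0,"y": 0,"z": 0.001,"spin": 0},
  {"x": 0,"y": 0,"z": 0.001,"spin": 0},
  {"x": 0,"y": 0,"z": 0,"spin": 0},
])

```text
t: 5.7
tool_pos: [0.5696, -0.0998, 0.0823]
orientation: [3.117, 0.384, 0.002]
force: [-2.9, -1.3, 10.1]
opening: -0.0
grip_force: 5.4
```

>>> carry_out([
  {"x": 0,"y": 0,"z": 0.001,"spin": 0},
  {"x": 0,"y": 0,"z": 0.001,"spin": 0},
  {"x": 0,"y": 0,"z": 0,"spin": 0},
])

```text
t: 6.0
tool_pos: [0.5697, -0.0999, 0.081]
orientation: [3.117, 0.384, 0.003]
force: [-4.8, 0.3, 18.4]
opening: -0.001
grip_force: 9.6
```

>>> carry_out([
  {"x": 0,"y": 0,"z": -0.02,"spin": 0},
  {"x": 0.0,"y": 0,"z": -0.022,"spin": 0},
  {"x": -0.011,"y": -0.0366,"z": 0,"spin": 0},
  {"x": -0.011,"y": -0.0366,"z": 0,"spin": 0},
  {"x": -0.011,"y": -0.0366,"z": 0,"spin": 0},
  {"x": -0.011,"y": -0.0366,"z": 0,"spin": 0},
  {"x": -0.011,"y": -0.0366,"z": 0,"spin": 0},
  {"x": -0.011,"y": -0.0366,"z": 0,"spin": 0},
  {"x": 0,"y": 0,"z": 0.015,"spin": 0},
  {"x": 0,"y": 0,"z": 0.015,"spin": 0},
])

```text
t: 7.0
tool_pos: [0.4516, 0.0992, 0.0915]
orientation: [-3.117, -0.39, -0.002]
force: [-0.4, 0.3, -0.3]
opening: -0.001
grip_force: 0.0
```

>>> carry_out([
  {"x": 0,"y": 0,"z": 0.004,"spin": 0},
  {"x": 0,"y": 0,"z": 0,"spin": 0},
])

```text
t: 7.2
tool_pos: [0.4516, 0.0973, 0.087]
orientation: [3.118, 0.385, -0.002]
force: [-0.4, -1.2, 0.8]
opening: -0.002
grip_force: 0.0
```

>>> carry_out([
  {"x": 0,"y": 0,"z": 0.002,"spin": 0},
  {"x": 0,"y": 0,"z": 0.001,"spin": 0},
  {"x": 0,"y": 0,"z": 0.001,"spin": 0},
  {"x": 0,"y": 0,"z": 0,"spin": 0},
])

```text
t: 7.6
tool_pos: [0.4522, 0.0973, 0.0836]
orientation: [-3.118, -0.384, -0.001]
force: [-0.8, -0.6, 2.3]
opening: -0.002
grip_force: 1.5
```

>>> carry_out([
  {"x": 0,"y": 0,"z": 0.001,"spin": 0},
  {"x": 0,"y": 0,"z": 0.001,"spin": 0},
  {"x": 0,"y": 0,"z": 0,"spin": 0},
])

```text
t: 7.9
tool_pos: [0.4523, 0.0974, 0.082]
orientation: [-3.118, -0.385, -0.002]
force: [-1.5, -1.5, 13.7]
opening: 0.003
grip_force: 6.4
```

>>> carry_out([
  {"x": 0,"y": 0,"z": 0.001,"spin": 0},
  {"x": 0,"y": 0,"z": 0.001,"spin": 0},
  {"x": 0,"y": 0,"z": 0,"spin": 0},
])

```text
t: 8.2
tool_pos: [0.4524, 0.0974, 0.0805]
orientation: [-3.118, -0.384, -0.003]
force: [-4.2, -1.7, 22.4]
opening: 0.004
grip_force: 11.2
```

>>> carry_out([
  {"x": 0,"y": 0,"z": -0.02,"spin": 0},
  {"x": 0.0,"y": 0,"z": -0.022,"spin": 0},
  {"x": 0.0086,"y": -0.0342,"z": 0,"spin": 0},
  {"x": 0.0086,"y": -0.0342,"z": 0,"spin": 0},
  {"x": 0.0086,"y": -0.0342,"z": 0,"spin": 0},
  {"x": 0.0086,"y": -0.0342,"z": 0,"spin": 0},
  {"x": 0.0086,"y": -0.0342,"z": 0,"spin": 0},
  {"x": 0.0086,"y": -0.0342,"z": 0,"spin": 0},
  {"x": 0,"y": 0,"z": 0.015,"spin": 0},
  {"x": 0,"y": 0,"z": 0.015,"spin": 0},
])

```text
t: 9.2
tool_pos: [0.4517, 0.3107, 0.091]
orientation: [-3.117, -0.389, -0.001]
force: [0.7, -0.2, -0.9]
opening: -0.0
grip_force: 0.0
```

>>> carry_out([
  {"x": 0,"y": 0,"z": 0.006,"spin": 0},
  {"x": 0,"y": 0,"z": 0.002,"spin": 0},
  {"x": 0,"y": 0,"z": 0,"spin": 0},
])

```text
t: 9.5
tool_pos: [0.4521, 0.3088, 0.0834]
orientation: [3.118, 0.384, -0.0]
force: [0.4, -0.4, -0.1]
opening: -0.002
grip_force: 0.0
```

>>> carry_out([
  {"x": 0,"y": 0,"z": 0.001,"spin": 0},
  {"x": 0,"y": 0,"z": 0.001,"spin": 0},
  {"x": 0,"y": 0,"z": 0,"spin": 0},
])

```text
t: 9.8
tool_pos: [0.4524, 0.309, 0.0817]
orientation: [-3.118, -0.385, -0.001]
force: [0.1, -0.6, 1.1]
opening: 0.001
grip_force: 0.5
```

>>> carry_out([
  {"x": 0,"y": 0,"z": 0.001,"spin": 0},
  {"x": 0,"y": 0,"z": 0.001,"spin": 0},
  {"x": 0,"y": 0,"z": 0,"spin": 0},
])

```text
t: 10.1
tool_pos: [0.452, 0.3091, 0.0793]
orientation: [-3.118, -0.385, -0.0]
force: [0.2, -0.0, 0.9]
opening: -0.003
grip_force: 0.5
```

>>> carry_out([
  {"x": 0,"y": 0,"z": 0.003,"spin": 0},
  {"x": 0,"y": 0,"z": 0.003,"spin": 0},
  {"x": 0,"y": 0,"z": 0.003,"spin": 0},
  {"x": 0,"y": 0,"z": 0.003,"spin": 0},
  {"x": 0,"y": 0,"z": 0.003,"spin": 0},
  {"x": 0,"y": 0,"z": 0.003,"spin": 0},
  {"x": 0,"y": 0,"z": 0.003,"spin": 0},
  {"x": 0,"y": 0,"z": 0.003,"spin": 0},
  {"x": 0,"y": 0,"z": 0.003,"spin": 0},
  {"x": 0,"y": 0,"z": 0.003,"spin": 0},
])

```text
t: 11.1
tool_pos: [0.4519, 0.309, 0.049]
orientation: [3.118, 0.385, -0.0]
force: [-0.3, -0.4, 2.0]
opening: 0.0
grip_force: 0.8
```

>>> carry_out([
  {"x": 0,"y": 0,"z": 0.003,"spin": 0},
  {"x": 0,"y": 0,"z": 0.003,"spin": 0},
  {"x": 0,"y": 0,"z": 0.003,"spin": 0},
  {"x": 0,"y": 0,"z": 0.003,"spin": 0},
  {"x": 0,"y": 0,"z": 0.003,"spin": 0},
  {"x": 0,"y": 0,"z": 0.003,"spin": 0},
  {"x": 0,"y": 0,"z": 0,"spin": 0},
])

```text
t: 11.8
tool_pos: [0.4518, 0.3089, 0.0308]
orientation: [3.118, 0.385, -0.001]
force: [0.8, -0.3, -0.7]
opening: -0.001
grip_force: 0.0
```

>>> carry_out([
  {"x": 0,"y": 0,"z": -0.01,"spin": 0},
  {"x": 0,"y": 0,"z": -0.015,"spin": 0},
  {"x": 0,"y": 0,"z": -0.02,"spin": 0},
  {"x": 0,"y": 0,"z": -0.03,"spin": 0},
  {"x": 0,"y": 0,"z": -0.04,"spin": 0},
  {"x": 0,"y": 0.04,"z": -0.02,"spin": 0},
  {"x": 0,"y": 0.045,"z": 0,"spin": 0},
  {"x": 0,"y": 0.045,"z": 0,"spin": 0},
  {"x": 0,"y": 0,"z": 0,"spin": 0},
])

```text
t: 12.7
tool_pos: [0.4853, 0.1758, 0.1676]
orientation: [3.117, 0.371, 0.002]
force: [0.0, -0.1, 0.1]
opening: 0.0
grip_force: 0.0
```

Run:
```python
from h import *
p=viewer.get_image('top'); cv2.imwrite('pics/top1.png',cv2.resize(p['img'][150:330,60:400,::-1],None,fx=2,fy=2))
m=np.ones(p['z_map'].shape,bool); w=world(p,m)
c=np.array([.471,.313]); t=np.radians(10.7); e=np.array([np.cos(t),np.sin(t)])
d=w[:,:2]-c; u=d@e-.010; v=d@np.array([-e[1],e[0]])
for a in np.arange(-.055,.05,.01):
    k=(u>a)&(u<a+.01)&(abs(v)<.03); print(round(a,3),k.sum(),np.median(w[k,2]).round(3) if k.any() else '')
```

```text
-0.055 0 
-0.045 0 
-0.035 0 
-0.025 0 
-0.015 0 
-0.005 0 
0.005 0 
0.015 0 
0.025 0 
0.035 0 
0.045 0
```

View pics/top1.png

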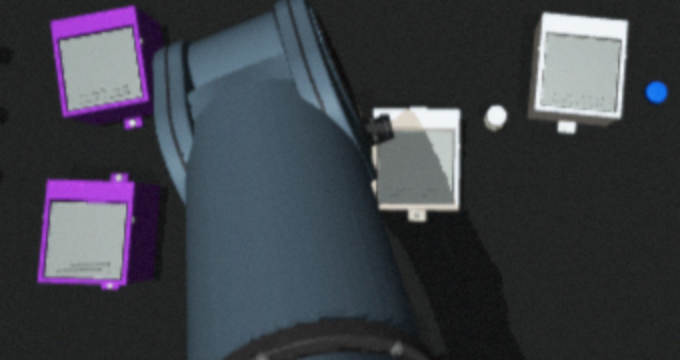

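The arm hides bin_4 in the top view; bins 2 and 3 are shut there. I use the side view next.

>>> carry_out([
  {"x": 0,"y": 0.045,"z": 0,"spin": 0},
  {"x": 0,"y": 0.045,"z": 0,"spin": 0},
  {"x": 0,"y": 0.045,"z": 0,"spin": 0},
  {"x": 0,"y": 0.045,"z": 0,"spin": 0},
  {"x": 0,"y": 0.045,"z": 0,"spin": 0},
  {"x": 0,"y": 0.045,"z": 0,"spin": 0},
  {"x": 0,"y": 0,"z": 0,"spin": 0},
])

```text
t: 13.45
tool_pos: [0.5503, -0.0852, 0.1669]
orientation: [3.116, 0.373, 0.002]
force: [-0.8, 0.1, -0.6]
opening: 0.005
grip_force: 0.0
```

Run:
```python
from h import *
c=np.array([.471,.313]); t=np.radians(10.7); e=np.array([np.cos(t),np.sin(t)])
for n in ['top','side']:
    p=viewer.get_image(n); cv2.imwrite(f'pics/{n}2.png',p['img'][:,:,::-1])
    w=world(p,np.ones(p['z_map'].shape,bool)); d=w[:,:2]-c; u=d@e-.010; v=d@np.array([-e[1],e[0]])
    for a in np.arange(-.055,.05,.01):
        k=(u>a)&(u<a+.01)&(abs(v)<.035)&(w[:,2]<.12); print(n,round(a,3),k.sum(),np.median(w[k,2]).round(3) if k.any() else '')
```

```text
top -0.055 47 0.006
top -0.045 97 0.007
top -0.035 99 0.012
top -0.025 137 0.032
top -0.015 129 0.048
top -0.005 137 0.062
top 0.005 139 0.078
top 0.015 146 0.093
top 0.025 28 0.098
top 0.035 133 0.085
top 0.045 160 0.084
side -0.055 2 0.084
side -0.045 0 
side -0.035 0 
side -0.025 17 0.032
side -0.015 50 0.047
side -0.005 73 0.063
side 0.005 95 0.077
side 0.015 99 0.092
side 0.025 12 0.098
side 0.035 46 0.085
side 0.045 58 0.085
```

View pics/top2.png

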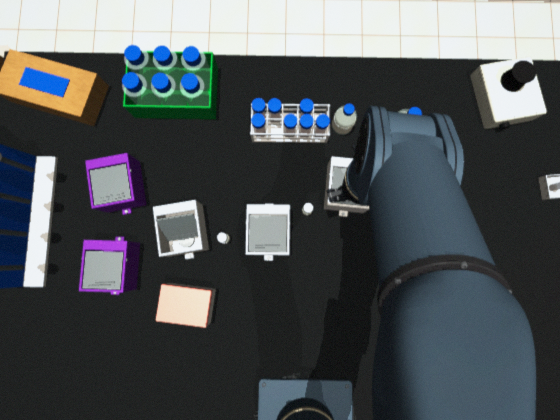

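The top view shows bin_4 (180, 229) open. Its flap slopes about 0.98 rad, the vials are undisturbed, and the arm hangs free at z = 0.167.

```bash
python3 -c "
from h import *
print(workorder.close_job())"
```

```text
the job is handed in; nothing more can be done
None
```

The unlocked bin was bin_4: I pushed its flap open to about 0.98 rad and left it there, found bins 1–3 locked after pressing each to at most about 22 N, moved nothing else as far as the pictures showed, and handed the job in at about 13.6 s; no verdict came back.

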